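# Bar the ham press and set its thumbscrew

### The arm

A 6-joint arm with a two-finger parallel gripper is mounted at the origin on the work surface. World frame = base frame: x ahead of the robot, y to its left, z up, the work surface at z = 0. Lengths are in m, angles in degrees, forces in N, time in s.
With the tool pointing down it reaches from about 0.4 to 0.825 m from the base axis. Payload 7 kg.
Tool frame: the origin (TCP) lies on the centre line of the jaws, within the pads' length; the fingertips stand 14 mm ahead of it and the grasp point (between the pads) lies 5 mm behind it; z points along the fingers, y is the line along which they close (so a half turn about z gives the same grasp; the last joint's range is limited). The gripper opens to 88 mm and grips with 3 to 60 N. Pads are 19 mm wide; open, the fingers measure 130 mm over their backs; the gripper's body (78 mm by 193 mm) begins 47 mm behind the grasp point.
Start: joints at [-46.92, 20.546, 0.682, 0, -70.136, -16.507], TCP at [0.302, -0.604, 0.22] pointing down, gripper open.
Joint ranges: [-176.03, 176.03], [-82.01, 121.73], [-58.28, 71.71], [-173.87, 95.51], [-174.79, -0.11], [-173.66, 173.66]. Speed limits (degrees/s): [136.94, 136.94, 172.46, 180, 180, 180].

### API

Orientations are given as [roll, pitch, yaw] about the fixed x, y, z axes, in that order (R = Rz(yaw) Ry(pitch) Rx(roll)).
In Python, from plant import r gives the robot as it stands.
- The arm moves only by the tool send_rows, never from a script. Its argument "steps" is a list of rows, each an object with "dp": the shift along the tool's x, y, z in mm, a list of three; "roll": the turn about the tool's z in rad; "jaw": the opening in per cent of the stroke, from 0 (shut) to 100 (fully open). In form: [{"dp": [tx, ty, tz], "roll": roll, "jaw": jaw}, ...]. A call has 1 to 5 rows; each row is the pose to reach, as a shift and turn from the pose commanded when the call began, along the tool's axes at that moment; what a row does not reach only later rows make up. A row lasts 1/8 s, in which the tool goes at most 62.5 mm and 10.7 degrees, less where a joint would pass 70% of its speed; a pose out of reach is approached as far as the arm can. A call with a gripper value outside its range is refused whole. The fingers move at their own pace and stop on an object; "newtons" is the grip in N (left out, the last holds). Time passes only in rows, so rows that repeat a pose let the fingers close. It gives the time, the measured TCP pose, the force, the opening and the grip force at its end, in the units of the state.
- r.get_state(): the state, without advancing time (a new reading comes with each control period).
- r.capture(name): name is "scene" or "top"; returns a dict with "image" (384x512x3 uint8, blue, green, red), "K" (3x3 intrinsics, pixels), "rvec" (rotation vector, rad) and "tvec" (3), from world to camera coordinates, as OpenCV has them. Camera axes: x right, y down, z forward; pixel columns grow to the right and rows downward; lengths in m; the calibration is good to about 2 mm. A picture is of the moment at which its call begins. There is no depth.
- r.close_job(): hands the job in; it is judged then, once.
The state is a dict: "time_s": time; "joints": joint angles; "qd": joint speeds; "joint_torque": joint torques, N m; "tcp_pos": TCP position; "eef_rot": TCP orientation; "contact_force": force on the tool from outside, world axes, zero at the start; "moment": the same for the moment, N m; "gripper_width": finger opening in m; "gripper_force": force on a finger pad.
Only numpy, scipy, OpenCV 4.12 (cv2) and the standard library are available. Lean on these libraries where they do the work, as an engineer would, in place of code of your own. Each camera call takes 0.05 s, during which the arm holds its last target. There are 200 camera calls.

### The job

Gently lay the retaining bar across the two uprights of the ham press, both ends lying flat in their pockets and the thumbscrew over the brass insert. Then turn the red thumbscrew clockwise until it seats, back it off a quarter turn, and finish while still holding its wing between the fingers at that setting. Leave everything else on the table where it stands.

Things in the scene. Friction and masses are not known exactly. Their poses are not given: they have to be found in the camera images.
- bar: loose aluminium bar, 250 (own x) x 30 (y) x 10 thick, about 0.4 kg, lying flat; origin at the centre of its underside. In its middle a pale wooden grip block, 50 (x) x 24 (y), from 10 to 46 above the underside; it balances within 12 of there. A captive red thumbscrew stands on top, 95 along +x from the origin
- bar_grip (a point): point inside the wooden grip block of the bar, on its centre line, 35 above the bar's underside (11 below the block's top): a good height to pinch it across its 24 width
- bar_screw (a point): point on the bar's underside directly below the thumbscrew's axis
- wing: red wing of the thumbscrew: upright slab 40 (own x) x 14 thick (own y) x 34 high, turning with the screw about its own z (vertical); origin at the centre of its underside, 20 above the bar's underside; white stripe on top of its +x half. Below it only a steel collar of 16 diameter. Pinch across the 14 to turn. Parallel to the bar when seated
- thumbscrew_grip (a point): point on the thumbscrew's axis inside the wing, 40 above the bar's underside (14 below the wing's top): the height to grip
- thumbscrew (a joint): thumbscrew angle in rad: 0 = seated (hard stop), grows counter-clockwise seen from above as it backs off. Starts between 2.0 and 2.9; clockwise turning lowers it to 0. Slight friction (0.06 N m), stays where it is left, does not noticeably rise or sink
- press: fixed ham press: board 310 (own x) x 130 x 18, steel mould (top 80 high) between two white plastic uprights; origin under the board's centre, on the table. Pockets for the bar's ends: floor 85 above the table, 38 wide (y), x from 65 to 130 either side, walls 11 high, closed at the outer end. The bar belongs centred over the origin, x along x, with play of 4 sideways, 5 endways
- press_insert (a point): centre of the round brass insert (24 diameter) in the pocket floor of one upright, 95 along the press's own +x, 85 above the table: the thumbscrew's axis belongs over it
- spice_jar: bystander: small glass spice jar, 40 diameter x 62 high; origin at the centre of its underside
- salt_bowl: bystander: white bowl, 84 diameter x 40 high; origin under its centre
- pepper_mill: bystander: turned wooden pepper mill, 56 diameter x 174 high; origin under its centre
- mallet: bystander: wooden mallet lying on the table along its own x, from -110 (handle end) to +106; head 56 diameter x 100 across (y); origin on the table near its middle
- whetstone: bystander: reddish whetstone 70 (x) x 200 (y) x 26 high; origin under its centre
- tin: bystander: green-labelled tin, 70 diameter x 85 high; origin under its centre
- honing_steel: bystander: honing steel lying on the table along its own x, from -160 (black handle) to +166, up to 36 wide and 22 high; origin on the table below its axis

How it is judged (in metres and radians):
On the way, in this order (a step that is already met when the one before it is completed fails the run):
1. the bar lies across both uprights in their pockets, thumbscrew over the brass insert (horizontal distance between bar_screw and press_insert below 0.01 m and z of bar in the frame of press between 0.082 and 0.088 m and angle between the x axis of bar and the x axis of press, either way round below 0.09 rad and angle between bar's own z axis and vertical below 0.03 rad and contact force between bar and press above 1 N and linear speed of bar below 0.03 m/s), for 0.2 s.
2. the thumbscrew is turned clockwise until it seats (value of joint thumbscrew below 0.07 rad), for 0.1 s.
At the end, for the whole second after the job is handed in: Bar flat in both pockets (within 3 mm of their floors, 5 degrees of the press, screw axis within 10 mm of the insert); thumbscrew 90 degrees (within 15) back from its seat, still, its wing between the fingers (grasp point within 30 mm of its grip point) with over 2 N on it (horizontal distance between bar_screw and press_insert below 0.01 m and z of bar in the frame of press between 0.082 and 0.088 m and angle between the x axis of bar and the x axis of press, either way round below 0.09 rad and angle between bar's own z axis and vertical below 0.03 rad and value of joint thumbscrew between 1.31 and 1.83 rad and velocity of joint thumbscrew between -0.1 and 0.1 rad/s and contact force between the fingers and wing above 2 N and distance between the grasp point and thumbscrew_grip below 0.03 m); the arm keeps its last pose, push and grip.
It fails at once if another thing on the table is knocked from its place (more than 30 mm) (distance of any of spice_jar, salt_bowl, pepper_mill, mallet, whetstone, tin, honing_steel from where it was at the start of the episode above 0.03 m).
It fails at once if the bar is dropped onto the press (it comes down on it at over 0.5 m/s) (horizontal distance between bar and press below 0.05 m and z of bar in the frame of press below 0.115 m and linear speed of bar above 0.5 m/s).
It also fails if it takes over 72 s, if anything falls off the work surface, if the arm or the gripper's body presses on something with over 40 N, if the wrist force passes 120 N, or if a joint passes its speed limit or range.

## Working session

There is one attempt and no reset: what is moved stays moved. The work goes in short steps, Python scripts to look and compute and a tool call to move; the robot and the scene stay as the last step left them, time stands still between calls to the robot, and variables do not carry over. Pictures are saved under pics/ and viewed, at most 10 in all, crops included, and the job is handed in when it is done.

Besides the shell and the picture viewer there is one more tool, called after "Call:" as name(argument=value, ...), one argument or row to a line, values as JSON. send_rows: Moves the arm, as the interface text tells. Its arguments: {"type":"object","properties":{"steps":{"type":"array","items":{"type":"object","properties":{"dp":{"type":"array","items":{"type":"number"}},"roll":{"type":"number"},"jaw":{"type":"number"}}}},"newtons":{"type":"number"}},"required":["steps"]}

```bash
mkdir -p pics; ls
python3 - <<'E'
from plant import r
import cv2,numpy as np,pickle
s=r.get_state();print(s)
for n in("scene","top"):
    c=r.capture(n);cv2.imwrite(f"pics/{n}0.png",c["image"]);pickle.dump(c,open(f"{n}0.pkl","wb"))
    R=cv2.Rodrigues(np.array(c["rvec"],float))[0];print(n,np.round(c["K"],1).tolist(),(-R.T@np.ravel(c["tvec"])).round(3),R.round(2).tolist())
E
```

```text
pics
{'time_s': 0.0, 'joints': array([-4.69196238e+01,  2.05911561e+01,  6.32656771e-01, -2.01973574e-02,
       -7.01362947e+01, -1.65080430e+01]), 'qd': array([ 0.0375184 , -0.08542132, -0.03200286, -0.00752736, -0.07861422,
       -0.04192557]), 'joint_torque': array([ 7.45779507e-04, -5.82715845e+01,  2.93058068e+01,  6.99703261e+00,
        6.98031407e-03, -1.52005596e-04]), 'tcp_pos': array([ 0.30169956, -0.60324816,  0.21921713]), 'eef_rot': array([ 1.79903718e+02, -8.73427236e-03, -1.53434538e+02]), 'contact_force': array([0.01138166, 0.1831255 , 0.14304078]), 'moment': array([ 0.02090942, -0.04966519, -0.00509919]), 'gripper_force': 0.0, 'gripper_width': 0.08767517574285548}
scene [[465.9, 0.0, 254.7], [0.0, 465.9, 193.6], [0.0, 0.0, 1.0]] [1.162 0.791 0.701] [[-0.79, 0.61, -0.02], [0.33, 0.4, -0.85], [-0.51, -0.68, -0.52]]
top [[434.6, 0.0, 254.0], [0.0, 434.6, 188.8], [0.0, 0.0, 1.0]] [ 0.421 -0.029  1.185] [[-0.02, -1.0, 0.01], [-0.99, 0.02, -0.1], [0.1, -0.01, -0.99]]
```

View pics/scene0.png

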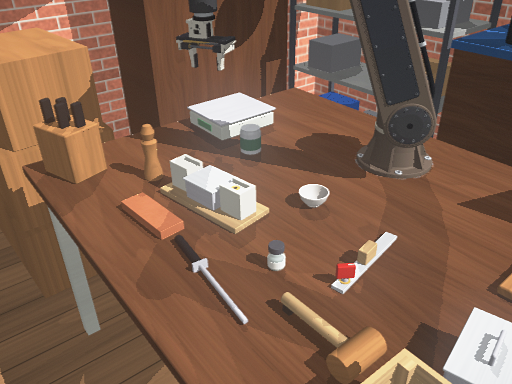

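View pics/top0.png

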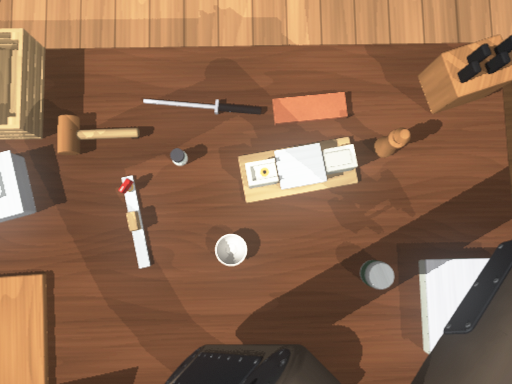

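The scene picture shows the bar (340-395, 235-290) and the press with the brass insert at about (235,187). In the top picture the bar runs from (128,178) to (144,267), red wing near (126,185). The press board covers about (238-357, 140-202), with the insert at (264,172).

Run:
```python
import cv2,pickle,numpy as np
im=pickle.load(open("top0.pkl","rb"))["image"]
a=cv2.resize(im[170:275,95:170],None,fx=5,fy=5,interpolation=cv2.INTER_CUBIC)
b=cv2.resize(im[130:210,232:364],None,fx=3,fy=3,interpolation=cv2.INTER_CUBIC)
o=np.zeros((525,375+396,3),np.uint8);o[:,:375]=a;o[:240,375:]=b
s=pickle.load(open("scene0.pkl","rb"))["image"]
o[245:245+280,375:375+396]=cv2.resize(s[150:230,158:271],(396,280),interpolation=cv2.INTER_CUBIC)
cv2.imwrite("pics/crop1.png",o)
```

```text
(no output)
```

View pics/crop1.png

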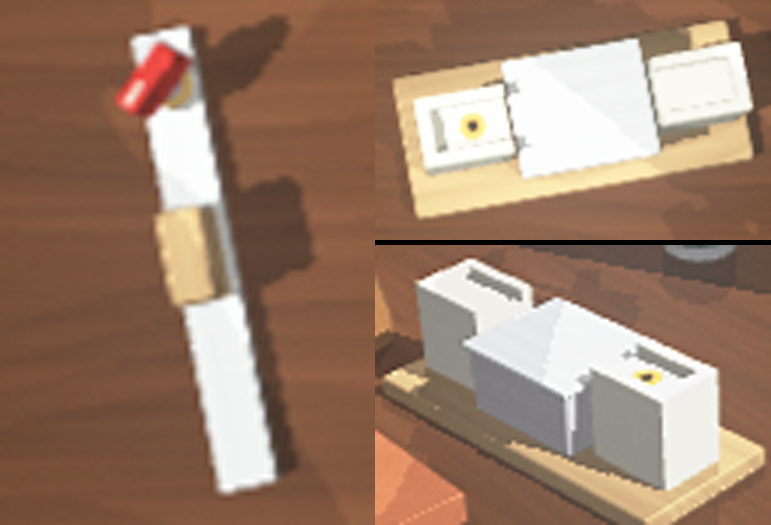

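The left crop shows bar corners at (131,39), (189,27), (276,480), (220,494) and the wing stripe pointing lower-left. At top right are the board corners and the insert at (473,126). So press +x points to image left.

```bash
cat > h.py <<'E'
import cv2,numpy as np,pickle
from scipy.optimize import least_squares
def ray(c,uv,z):
    R=cv2.Rodrigues(np.array(c["rvec"],float))[0];t=np.ravel(c["tvec"]);C=-R.T@t
    d=np.c_[uv,np.ones(len(uv))]@np.linalg.inv(c["K"]).T@R
    return C+d*((z-C[2])/d[:,2])[:,None]
def proj(c,P): return cv2.projectPoints(np.array(P,float),np.array(c["rvec"],float),np.array(c["tvec"],float),np.array(c["K"],float),None)[0][:,0]
def fit(c,L,uv,x0,z=0):
    """planar pose x,y,yaw of local points L seen at uv"""
    L=np.array(L,float);uv=np.array(uv,float)
    def W(p):
        k,s=np.cos(p[2]),np.sin(p[2]);return np.c_[p[0]+k*L[:,0]-s*L[:,1],p[1]+s*L[:,0]+k*L[:,1],L[:,2]+z]
    f=lambda p:(proj(c,W(p))-uv).ravel()
    q=least_squares(f,x0,loss="soft_l1");return q.x,np.abs(f(q.x)).reshape(-1,2).round(1).tolist()
def grip(s): return s["tcp_pos"]
E
python3 - <<'E'
from h import *
c=pickle.load(open("top0.pkl","rb"))
A=lambda p:(np.array(p)+.5)/5-.5+[95,170]
B=lambda p:(np.array(p)-[375,0]+.5)/3-.5+[232,130]
# bar: +x is image up (world +x); left in image = +y
p,e=fit(c,[[.125,.015,.01],[.125,-.015,.01],[-.125,.015,.01],[-.125,-.015,.01],[.025,.012,.046],[.025,-.012,.046]],A([[131,39],[189,27],[220,494],[276,480],[155,213],[203,207]]),[.4,.3,.2])
print("bar",p.round(4),np.degrees(p[2]),e)
# press: +x image left; +y: image down? z up: +x=world+y -> +y=world -x = image down
q,e=fit(c,[[.155,-.065,.018],[-.155,-.065,.018],[-.155,.065,.018],[.155,.065,.018],[.095,0,.085]],B([[393,80],[728,20],[752,157],[416,217],[473,126]]),[.45,-.1,1.5])
print("press",q.round(4),np.degrees(q[2]),e)
w=ray(c,A([[162,42],[187,60],[117,100],[140,117]]),.054);print(w.round(3), w.mean(0))
print("screw",p[:2]+.095*np.array([np.cos(p[2]),np.sin(p[2])]))
d=w[2:].mean(0)-w[:2].mean(0);print("wing yaw",np.degrees(np.arctan2(d[1],d[0])), "len",np.linalg.norm(d))
ins=q[:2]+.095*np.array([np.cos(q[2]),np.sin(q[2])]);print("ins",ins)
s=pickle.load(open("scene0.pkl","rb"))
from plant import r
print(proj(s,[[*ins,.085],[*p[:2],.046],[*q[:2],.08]]))
for n,uv,z in[("jar",(179,155),.062),("salt",(231,249),.04),("mill",(402,135),.174),("tin",(379,275),.085)]:
    print(n,ray(c,np.array([uv],float),z).round(3))
E
```

```text
bar [0.4564 0.2777 0.1966] 11.264971412774972 [[0.6, 0.1], [0.2, 0.0], [0.2, 0.0], [0.1, 0.3], [0.1, 0.3], [0.6, 0.5]]
press [ 0.5891 -0.1625  1.7274] 98.97204853601899 [[0.3, 0.8], [0.5, 0.2], [1.0, 0.5], [0.3, 0.5], [0.2, 0.1]]
[[0.568 0.289 0.054]
 [0.559 0.276 0.054]
 [0.538 0.312 0.054]
 [0.529 0.3   0.054]] [0.54850625 0.29439873 0.054     ]
screw [0.54961202 0.29621884]
wing yaw 141.53338594224724 len 0.038009818709534245
ins [ 0.57426424 -0.06870136]
[[235.33332893 187.35363757]
 [367.81630469 245.23166084]
 [210.81860581 177.17530688]]
jar [[0.625 0.152 0.062]]
salt [[0.378 0.021 0.04 ]]
mill [[ 0.644 -0.395  0.174]]
tin [[ 0.308 -0.351  0.085]]
```

```bash
cat >> h.py <<'E'
def to(p,yaw):
    """dp (mm, tool axes) and roll (rad) from the measured pose to world p, yaw (deg)"""
    from plant import r
    from scipy.spatial.transform import Rotation as Ro
    s=r.get_state();R=Ro.from_euler("xyz",s["eef_rot"],degrees=True).as_matrix()
    return ((np.array(p)-s["tcp_pos"])@R*1000).round(1).tolist(),round(float(np.radians((s["eef_rot"][2]-yaw+180)%360-180)),3)
def st():
    from plant import r
    s=r.get_state();print(round(s["time_s"],2),s["tcp_pos"].round(4),s["eef_rot"].round(2),s["joints"].round(1),"F",s["contact_force"].round(1),"M",s["moment"].round(2),"grip",round(s["gripper_width"],4),round(s["gripper_force"],1))
E
python3 -c "
from h import *
print(to([.53,-.2,.22],-153.4),to([.456,.278,.15],-168.7))"
```

```text
([-384.6, 258.6, -0.3], -0.001) ([-532.2, 719.1, 70.3], 0.266)
```

Call:
send_rows(
  steps=[
    {"dp": [-385,259,0],"roll": 0,"jaw": 80},
    {"dp": [-385,259,0],"roll": 0,"jaw": 80},
    {"dp": [-385,259,0],"roll": 0,"jaw": 80},
    {"dp": [-385,259,0],"roll": 0,"jaw": 80},
    {"dp": [-385,259,0],"roll": 0,"jaw": 80},
  ],
)

```text
time_s: 0.72
tcp_pos: [0.4563, -0.3297, 0.22]
eef_rot: [180.0, -0.0, -153.4]
contact_force: [1.0, -1.1, 0.4]
gripper_width: 0.0702
gripper_force: 0.0
```

```bash
python3 -c "
from h import *
st();print(to([.456,.278,.15],-168.7))"
```

```text
0.72 [ 0.4563 -0.3297  0.22  ] [ 179.99   -0.   -153.43] [-15.9  10.1 -13.7  -0.  -66.3 -47.5] F [ 1.  -1.1  0.4] M [-0.01 -0.18  0.05] grip 0.0702 0.0
([-271.5, 543.7, 70.1], 0.266)
```

Call:
send_rows(
  steps=[
    {"dp": [-271,544,40],"roll": 0.266,"jaw": 80},
    {"dp": [-271,544,40],"roll": 0.266,"jaw": 80},
    {"dp": [-271,544,40],"roll": 0.266,"jaw": 80},
    {"dp": [-271,544,40],"roll": 0.266,"jaw": 80},
    {"dp": [-271,544,40],"roll": 0.266,"jaw": 80},
  ],
)

```text
time_s: 1.35
tcp_pos: [0.455, -0.0242, 0.2001]
eef_rot: [180.0, 0.0, -168.7]
contact_force: [1.8, -0.9, -0.9]
gripper_width: 0.0702
gripper_force: 0.0
```

```bash
python3 -c "
from h import *
st();print(to([.4564,.2777,.11],-168.7))"
```

```text
1.35 [ 0.455  -0.0242  0.2001] [ 1.7999e+02  2.0000e-02 -1.6867e+02] [  21.8    0.3  -27.5   -0.   -62.2 -100.5] F [ 1.8 -0.9 -0.9] M [ 0.05 -0.25  0.04] grip 0.0702 0.0
([-60.6, 295.7, 90.1], 0.001)
```

Call:
send_rows(
  steps=[
    {"dp": [-61,296,60],"roll": 0.001,"jaw": 80},
    {"dp": [-61,296,60],"roll": 0.001,"jaw": 80},
    {"dp": [-61,296,60],"roll": 0.001,"jaw": 80},
    {"dp": [-61,296,60],"roll": 0.001,"jaw": 80},
    {"dp": [-61,296,60],"roll": 0.001,"jaw": 80},
  ],
)

```text
time_s: 1.98
tcp_pos: [0.4566, 0.2782, 0.1396]
eef_rot: [-180.0, -0.0, -168.7]
contact_force: [1.0, -0.6, 0.6]
gripper_width: 0.0699
gripper_force: 0.0
```

Call:
send_rows(
  steps=[
    {"dp": [0,0,0],"roll": 0,"jaw": 80},
    {"dp": [0,0,0],"roll": 0,"jaw": 80},
  ],
)

```text
time_s: 2.22
tcp_pos: [0.4567, 0.2758, 0.1396]
eef_rot: [-179.9, -0.1, -168.7]
contact_force: [0.6, -0.1, 0.2]
gripper_width: 0.0703
gripper_force: 0.0
```

```bash
python3 -c "
from h import *
st();print(to([.4564,.2777,.03],-168.73))
from plant import r
c=r.capture('scene');cv2.imwrite('pics/s1.png',cv2.resize(c['image'][150:310,290:490],None,fx=3.5,fy=3.5,interpolation=cv2.INTER_CUBIC))"
```

```text
2.23 [0.4567 0.2758 0.1396] [-1.7995e+02 -7.0000e-02 -1.6869e+02] [  52.2   11.3  -23.5   -0.   -55.3 -130.9] F [ 0.6 -0.1  0.2] M [-0.02 -0.03  0.06] grip 0.0703 0.0
([-0.2, 2.0, 109.6], 0.001)
```

View pics/s1.png

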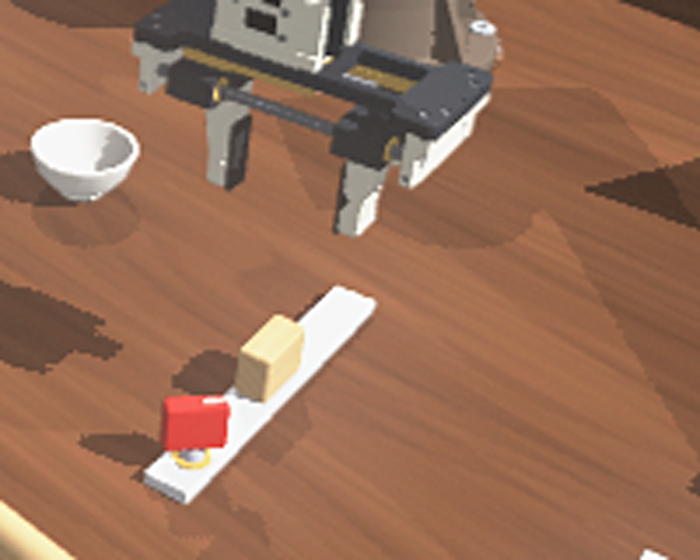

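The gripper (fingers at (225,150) and (355,200)) hangs over the grip block (270,355), aligned across it, and the bowl is well clear. Descending.

Call:
send_rows(
  steps=[
    {"dp": [0,1,50],"roll": 0,"jaw": 80},
    {"dp": [0,1,85],"roll": 0,"jaw": 80},
    {"dp": [0,1,109],"roll": 0,"jaw": 80},
    {"dp": [0,1,109],"roll": 0,"jaw": 80},
    {"dp": [0,1,109],"roll": 0,"jaw": 80},
  ],
)

```text
time_s: 2.9
tcp_pos: [0.4577, 0.277, 0.0324]
eef_rot: [180.0, 0.1, -168.8]
contact_force: [0.1, -0.6, 0.4]
gripper_width: 0.0699
gripper_force: 0.0
```

Call:
send_rows(
  steps=[
    {"dp": [0,0,0],"roll": 0,"jaw": 15},
    {"dp": [0,0,0],"roll": 0,"jaw": 15},
    {"dp": [0,0,0],"roll": 0,"jaw": 15},
    {"dp": [0,0,0],"roll": 0,"jaw": 15},
    {"dp": [0,0,0],"roll": 0,"jaw": 15},
  ],
  newtons=35,
)

```text
time_s: 3.52
tcp_pos: [0.457, 0.2774, 0.0312]
eef_rot: [180.0, 0.0, -168.7]
contact_force: [-0.6, 2.8, 1.0]
gripper_width: 0.0257
gripper_force: 1.2
```

Call:
send_rows(
  steps=[
    {"dp": [0,0,0],"roll": 0,"jaw": 15},
    {"dp": [0,0,0],"roll": 0,"jaw": 15},
    {"dp": [0,0,0],"roll": 0,"jaw": 15},
  ],
)

```text
time_s: 3.9
tcp_pos: [0.4571, 0.2775, 0.0312]
eef_rot: [180.0, 0.0, -168.7]
contact_force: [0.2, 1.5, 0.6]
gripper_width: 0.0236
gripper_force: 35.0
```

```bash
python3 -c "
from h import *
st()"
```

```text
3.9 [0.4571 0.2775 0.0312] [ 1.7998e+02  2.0000e-02 -1.6872e+02] [  52.3   19.1  -30.2   -0.   -40.6 -131. ] F [0.2 1.5 0.6] M [ 0.77  0.07 -0.05] grip 0.0236 35.0
```

Call:
send_rows(
  steps=[
    {"dp": [0,0,-10],"roll": 0,"jaw": 15},
    {"dp": [0,0,-40],"roll": 0,"jaw": 15},
    {"dp": [0,0,-80],"roll": 0,"jaw": 15},
    {"dp": [0,0,-120],"roll": 0,"jaw": 15},
    {"dp": [0,0,-150],"roll": 0,"jaw": 15},
  ],
  newtons=50,
)

```text
time_s: 4.53
tcp_pos: [0.4567, 0.2766, 0.183]
eef_rot: [180.0, 0.0, -168.7]
contact_force: [0.2, 0.6, -3.2]
gripper_width: 0.0236
gripper_force: 49.9
```

```bash
python3 -c "
from h import *
st();print(to([.53,.05,.18],-125),to([.5891,-.1625,.18],-81.03))
from plant import r
c=r.capture('scene');cv2.imwrite('pics/s2.png',cv2.resize(c['image'][100:300,250:500],None,fx=3,fy=3,interpolation=cv2.INTER_CUBIC))"
```

```text
4.53 [0.4567 0.2766 0.183 ] [ 1.7999e+02  1.0000e-02 -1.6874e+02] [  52.3    8.9  -20.2   -0.   -60.9 -131. ] F [ 0.2  0.6 -3.2] M [ 0.04 -0.02 -0.03] grip 0.0236 49.9
([-27.7, -236.5, 3.0], -0.763) ([-44.1, -456.5, 3.0], -1.531)
```

View pics/s2.png

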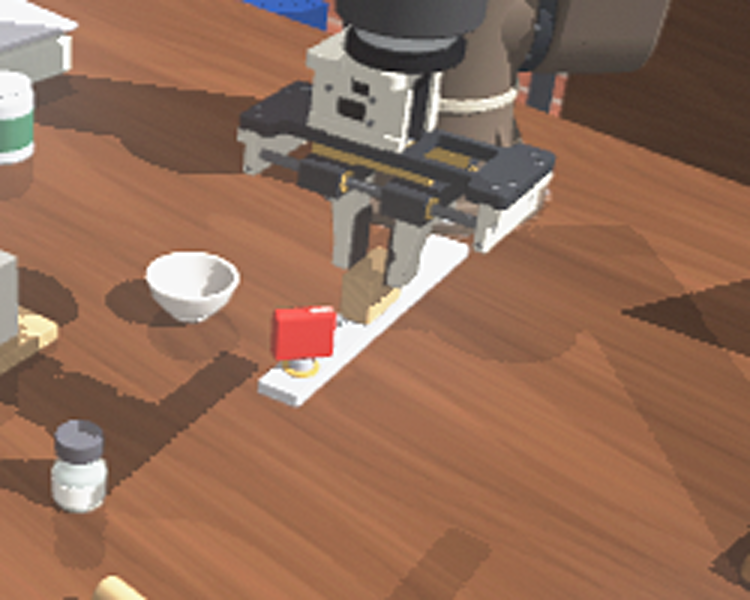

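The bar hangs level in the fingers (block at (370,290), wing at (303,335)), well above the table. Carrying it over.

Call:
send_rows(
  steps=[
    {"dp": [-3,-25,0],"roll": -0.1,"jaw": 15},
    {"dp": [-8,-70,0],"roll": -0.26,"jaw": 15},
    {"dp": [-14,-120,0],"roll": -0.42,"jaw": 15},
    {"dp": [-20,-170,0],"roll": -0.58,"jaw": 15},
    {"dp": [-26,-215,0],"roll": -0.74,"jaw": 15},
  ],
)

```text
time_s: 5.2
tcp_pos: [0.5239, 0.0693, 0.1808]
eef_rot: [180.0, -0.1, -126.0]
contact_force: [1.9, 1.3, -3.4]
gripper_width: 0.0235
gripper_force: 49.9
```

```bash
python3 -c "
from h import *
st();print(to([.5891,-.1625,.18],-81.03))"
```

```text
5.2 [0.5239 0.0693 0.1808] [ 1.7995e+02 -6.0000e-02 -1.2604e+02] [ 28.8   8.6 -20.9  -0.  -60.6 -64.8] F [ 1.9  1.3 -3.4] M [ 0.07 -0.07  0.04] grip 0.0235 49.9
([149.1, -189.1, 0.9], -0.786)
```

Call:
send_rows(
  steps=[
    {"dp": [30,-38,0],"roll": -0.16,"jaw": 15},
    {"dp": [62,-78,0],"roll": -0.32,"jaw": 15},
    {"dp": [94,-118,0],"roll": -0.48,"jaw": 15},
    {"dp": [124,-158,0],"roll": -0.64,"jaw": 15},
    {"dp": [149,-189,0],"roll": -0.786,"jaw": 15},
  ],
)

```text
time_s: 5.82
tcp_pos: [0.5879, -0.1627, 0.1805]
eef_rot: [179.9, 0.0, -81.1]
contact_force: [0.7, 1.1, -3.0]
gripper_width: 0.0232
gripper_force: 49.9
```

Call:
send_rows(
  steps=[
    {"dp": [0,0,0],"roll": 0,"jaw": 15},
    {"dp": [0,0,0],"roll": 0,"jaw": 15},
    {"dp": [0,0,0],"roll": 0,"jaw": 15},
  ],
)

```text
time_s: 6.2
tcp_pos: [0.5881, -0.1598, 0.1811]
eef_rot: [180.0, 0.0, -81.3]
contact_force: [0.3, 0.3, -3.2]
gripper_width: 0.0237
gripper_force: 49.9
```

```bash
python3 -c "
from h import *
st();print(to([.5891,-.1625,.13],-81.03))
from plant import r
o=[]
for n,a in(('scene',(slice(90,240),slice(130,290))),('top',(slice(105,225),slice(225,375)))):
    c=r.capture(n);pickle.dump(c,open(n+'3.pkl','wb'));o.append(cv2.resize(c['image'][a],(390,390 if n=='scene' else 312),interpolation=cv2.INTER_CUBIC))
o[1]=cv2.copyMakeBorder(o[1],0,78,0,0,cv2.BORDER_CONSTANT)
cv2.imwrite('pics/s3.png',np.hstack(o))"
```

```text
6.2 [ 0.5881 -0.1598  0.1811] [ 1.7998e+02  2.0000e-02 -8.1290e+01] [  3.1  16.  -11.1  -0.  -62.9   5.6] F [ 0.3  0.3 -3.2] M [0.01 0.06 0.04] grip 0.0237 49.9
([2.8, -0.6, 51.1], -0.004)
```

View pics/s3.png

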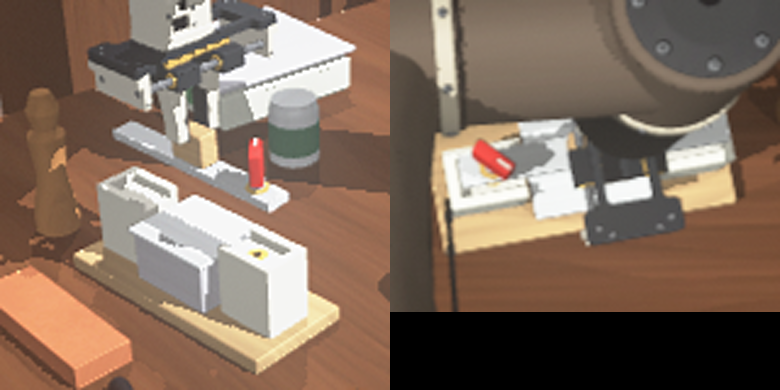

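The bar hangs above the press, parallel to it, with the wing at (255,165) left and (493,158) right, above the insert at (258,254). I'll check with a model overlay.

Run:
```python
from h import *
c=pickle.load(open("scene3.pkl","rb"))
im=c["image"];F=6;x0,y0=160,125
big=cv2.resize(im[y0:y0+100,x0:x0+125],None,fx=F,fy=F,interpolation=cv2.INTER_CUBIC)
def pts(L,p,y): 
    k,s=np.cos(y),np.sin(y);L=np.array(L,float);return np.c_[p[0]+k*L[:,0]-s*L[:,1],p[1]+s*L[:,0]+k*L[:,1],p[2]+L[:,2]]
def draw(L,p,y,col):
    uv=((proj(c,pts(L,p,y))-[x0,y0]+.5)*F-.5)
    cv2.polylines(big,[uv.round().astype(int)],True,col,1)
rect=lambda a,b,z:[[a,-b,z],[a,b,z],[-a,b,z],[-a,-b,z]]
bp=[.5881,-.1598,.150];by=np.radians(98.7)
draw(rect(.125,.015,.01),bp,by,(0,0,255));draw(rect(.125,.015,0),bp,by,(0,0,255))
pp=[.5891,-.1625,0];py=1.7274
draw([[.13,-.019,.096],[.13,.019,.096],[.065,.019,.096],[.065,-.019,.096]],pp,py,(0,160,0))
draw([[-.13,-.019,.096],[-.13,.019,.096],[-.065,.019,.096],[-.065,-.019,.096]],pp,py,(0,160,0))
draw(rect(.155,.065,.018),pp,py,(255,0,0))
cv2.imwrite("pics/ov.png",big)
```

```text
(no output)
```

View pics/ov.png

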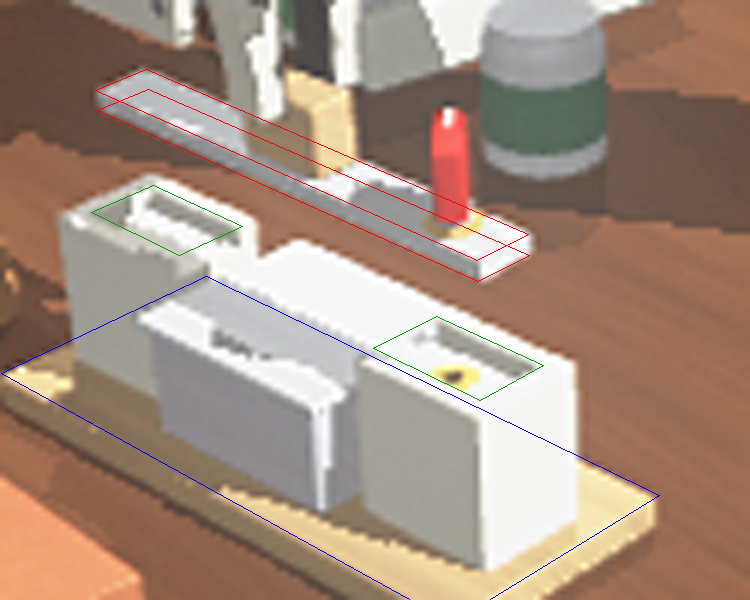

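The overlay matches the bar (red) and pockets (green) to about 1 mm. Lowering with the 3 mm endways correction.

Call:
send_rows(
  steps=[
    {"dp": [3,-0.5,10],"roll": -0.004,"jaw": 15},
    {"dp": [3,-0.5,22],"roll": -0.004,"jaw": 15},
    {"dp": [3,-0.5,34],"roll": -0.004,"jaw": 15},
    {"dp": [3,-0.5,45],"roll": -0.004,"jaw": 15},
    {"dp": [3,-0.5,50],"roll": -0.004,"jaw": 15},
  ],
)

```text
time_s: 6.92
tcp_pos: [0.589, -0.1636, 0.1299]
eef_rot: [179.9, 0.0, -81.1]
contact_force: [0.5, -0.8, -2.7]
gripper_width: 0.0232
gripper_force: 49.9
```

Call:
send_rows(
  steps=[
    {"dp": [0,0,0],"roll": 0,"jaw": 15},
    {"dp": [0,0,0],"roll": 0,"jaw": 15},
    {"dp": [0,0,0],"roll": 0,"jaw": 15},
  ],
)

```text
time_s: 7.3
tcp_pos: [0.5898, -0.1636, 0.1316]
eef_rot: [-179.9, -0.0, -81.1]
contact_force: [0.4, 0.4, -3.0]
gripper_width: 0.0231
gripper_force: 49.9
```

```bash
python3 -c "
from h import *
st();print(to([.5891,-.1625,.116],-81.03))"
```

```text
7.3 [ 0.5898 -0.1636  0.1316] [-1.7995e+02 -1.0000e-02 -8.1060e+01] [  2.8  18.6 -14.4   0.  -56.9   6.2] F [ 0.4  0.4 -3. ] M [-0.06  0.12 -0.04] grip 0.0231 49.9
([-1.1, 0.5, 15.6], -0.001)
```

Call:
send_rows(
  steps=[
    {"dp": [-1,0.5,3],"roll": 0,"jaw": 15},
    {"dp": [-1,0.5,6],"roll": 0,"jaw": 15},
    {"dp": [-1,0.5,9],"roll": 0,"jaw": 15},
    {"dp": [-1,0.5,11],"roll": 0,"jaw": 15},
    {"dp": [-1,0.5,12],"roll": 0,"jaw": 15},
  ],
)

```text
time_s: 7.92
tcp_pos: [0.5888, -0.1626, 0.1189]
eef_rot: [180.0, 0.0, -81.1]
contact_force: [-0.6, 0.3, -3.5]
gripper_width: 0.0228
gripper_force: 49.9
```

Call:
send_rows(
  steps=[
    {"dp": [0,0,1],"roll": 0,"jaw": 15},
    {"dp": [0,0,2],"roll": 0,"jaw": 15},
    {"dp": [0,0,2],"roll": 0,"jaw": 15},
  ],
)

```text
time_s: 8.3
tcp_pos: [0.5888, -0.1626, 0.1171]
eef_rot: [180.0, 0.0, -81.1]
contact_force: [-0.2, 0.8, -3.7]
gripper_width: 0.0233
gripper_force: 49.9
```

```bash
python3 -c "
from h import *
st()"
```

```text
8.3 [ 0.5888 -0.1626  0.1171] [180.     0.   -81.06] [  2.9  19.4 -15.5  -0.  -55.2   6.1] F [-0.2  0.8 -3.7] M [-0.05  0.1   0.04] grip 0.0233 49.9
```

Call:
send_rows(
  steps=[
    {"dp": [0,0,0.7],"roll": 0,"jaw": 15},
    {"dp": [0,0,1.3],"roll": 0,"jaw": 15},
    {"dp": [0,0,1.3],"roll": 0,"jaw": 15},
  ],
)

```text
time_s: 8.68
tcp_pos: [0.5889, -0.1627, 0.1162]
eef_rot: [-180.0, -0.0, -81.1]
contact_force: [-2.3, -0.0, 0.7]
gripper_width: 0.0235
gripper_force: 49.9
```

Call:
send_rows(
  steps=[
    {"dp": [0,0,0.5],"roll": 0,"jaw": 15},
    {"dp": [0,0,0.8],"roll": 0,"jaw": 15},
    {"dp": [0,0,0.8],"roll": 0,"jaw": 15},
  ],
)

```text
time_s: 9.05
tcp_pos: [0.5889, -0.1627, 0.1161]
eef_rot: [-180.0, -0.0, -81.0]
contact_force: [-4.2, 2.2, 7.6]
gripper_width: 0.0232
gripper_force: 50.0
```

Touchdown. Releasing and rising.

Call:
send_rows(
  steps=[
    {"dp": [0,0,-0.5],"roll": 0,"jaw": 15},
    {"dp": [0,0,-0.5],"roll": 0,"jaw": 15},
  ],
  newtons=10,
)

```text
time_s: 9.3
tcp_pos: [0.589, -0.1627, 0.116]
eef_rot: [-180.0, -0.0, -81.1]
contact_force: [-3.0, 1.1, 4.8]
gripper_width: 0.0239
gripper_force: 10.0
```

Call:
send_rows(
  steps=[
    {"dp": [0,0,0],"roll": 0,"jaw": 60},
    {"dp": [0,0,0],"roll": 0,"jaw": 60},
    {"dp": [0,0,0],"roll": 0,"jaw": 60},
    {"dp": [0,0,0],"roll": 0,"jaw": 60},
    {"dp": [0,0,0],"roll": 0,"jaw": 60},
  ],
)

```text
time_s: 9.93
tcp_pos: [0.5889, -0.1626, 0.1155]
eef_rot: [-180.0, 0.0, -81.1]
contact_force: [0.4, 0.4, 0.4]
gripper_width: 0.0524
gripper_force: 0.0
```

Call:
send_rows(
  steps=[
    {"dp": [0,0,-15],"roll": 0,"jaw": 60},
    {"dp": [0,0,-40],"roll": 0,"jaw": 60},
    {"dp": [0,0,-70],"roll": 0,"jaw": 60},
    {"dp": [0,0,-80],"roll": 0,"jaw": 60},
    {"dp": [0,0,-80],"roll": 0,"jaw": 60},
  ],
)

```text
time_s: 10.55
tcp_pos: [0.5892, -0.1626, 0.1966]
eef_rot: [-179.9, -0.0, -81.1]
contact_force: [-1.2, 0.4, 0.0]
gripper_width: 0.0525
gripper_force: 0.0
```

Run:
```python
from h import *
from plant import r
st()
c=r.capture("scene");pickle.dump(c,open("scene4.pkl","wb"))
im=c["image"];F=6;x0,y0=160,135
big=cv2.resize(im[y0:y0+100,x0:x0+125],None,fx=F,fy=F,interpolation=cv2.INTER_CUBIC)
p=[.5889,-.1627,.085];y=np.radians(98.97);k,s=np.cos(y),np.sin(y)
for z in(.01,):
    L=np.array([[.125,-.015,z],[.125,.015,z],[-.125,.015,z],[-.125,-.015,z]])
    P=np.c_[p[0]+k*L[:,0]-s*L[:,1],p[1]+s*L[:,0]+k*L[:,1],p[2]+L[:,2]]
    cv2.polylines(big,[((proj(c,P)-[x0,y0]+.5)*F-.5).round().astype(int)],True,(0,0,255),1)
cv2.imwrite("pics/s5.png",big)
```

```text
10.55 [ 0.5892 -0.1626  0.1966] [-1.7989e+02 -1.0000e-02 -8.1060e+01] [  2.9  15.4  -9.8  -0.  -64.7   6.1] F [-1.2  0.4  0. ] M [-0.    0.13  0.01] grip 0.0525 0.0
```

View pics/s5.png

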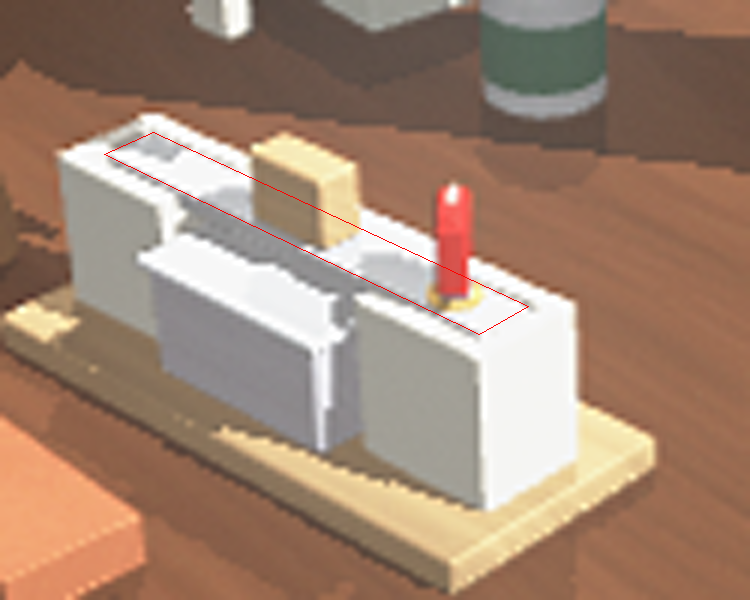

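The bar lies in both pockets (red outline matches), with the wing edge-on at (455,240), consistent with its yaw of about 49°. Now over to the wing with a +130° yaw turn.

```bash
python3 -c "
from h import *
print(to([.5741,-.0689,.196],49.3))"
```

```text
([-94.7, -0.2, -0.5], -2.275)
```

Call:
send_rows(
  steps=[
    {"dp": [0,0,0],"roll": -0.18,"jaw": 60},
    {"dp": [0,0,0],"roll": -0.36,"jaw": 60},
    {"dp": [0,0,0],"roll": -0.54,"jaw": 60},
    {"dp": [0,0,0],"roll": -0.72,"jaw": 60},
    {"dp": [0,0,0],"roll": -0.9,"jaw": 60},
  ],
)

```text
time_s: 11.22
tcp_pos: [0.5881, -0.1626, 0.194]
eef_rot: [179.9, 0.1, -29.2]
contact_force: [0.4, 0.6, 0.1]
gripper_width: 0.0522
gripper_force: 0.0
```

Call:
send_rows(
  steps=[
    {"dp": [0,0,0],"roll": -0.18,"jaw": 60},
    {"dp": [0,0,0],"roll": -0.36,"jaw": 60},
    {"dp": [0,0,0],"roll": -0.54,"jaw": 60},
    {"dp": [0,0,0],"roll": -0.72,"jaw": 60},
    {"dp": [0,0,0],"roll": -0.9,"jaw": 60},
  ],
)

```text
time_s: 11.85
tcp_pos: [0.5881, -0.1625, 0.194]
eef_rot: [-179.9, 0.1, 22.4]
contact_force: [0.2, -0.3, 0.4]
gripper_width: 0.0524
gripper_force: 0.0
```

```bash
python3 -c "
from h import *
st();print(to([.5741,-.0689,.196],49.3))"
```

```text
11.85 [ 0.5881 -0.1625  0.194 ] [-1.7994e+02  1.3000e-01  2.2400e+01] [  2.9  15.6  -9.9  -0.  -64.6 109.6] F [ 0.2 -0.3  0.4] M [-0.12  0.07  0.01] grip 0.0524 0.0
([22.8, -91.9, -2.0], -0.469)
```

Call:
send_rows(
  steps=[
    {"dp": [10,-40,0],"roll": -0.17,"jaw": 60},
    {"dp": [18,-75,0],"roll": -0.33,"jaw": 60},
    {"dp": [23,-92,0],"roll": -0.469,"jaw": 60},
    {"dp": [23,-92,0],"roll": -0.469,"jaw": 60},
    {"dp": [23,-92,0],"roll": -0.469,"jaw": 60},
  ],
)

```text
time_s: 12.48
tcp_pos: [0.5752, -0.069, 0.1947]
eef_rot: [-179.9, 0.1, 48.8]
contact_force: [-0.5, 0.4, -1.4]
gripper_width: 0.0527
gripper_force: 0.0
```

Run:
```python
from h import *
from plant import r
st();print(to([.5741,-.0689,.12],49.3))
c=r.capture("top");s=r.capture("scene")
a=cv2.resize(c["image"][120:220,225:325],(390,390),interpolation=cv2.INTER_CUBIC)
b=cv2.resize(s["image"][100:220,175:295],(390,390),interpolation=cv2.INTER_CUBIC)
cv2.imwrite("pics/s6.png",np.hstack([a,b]))
```

```text
12.47 [ 0.5752 -0.069   0.1947] [-1.7995e+02  6.0000e-02  4.8830e+01] [ 12.5  12.7 -13.8  -0.  -63.6 126.3] F [-0.5  0.4 -1.4] M [-0.18  0.05 -0.09] grip 0.0527 0.0
([-0.6, -0.8, 74.7], -0.008)
```

View pics/s6.png

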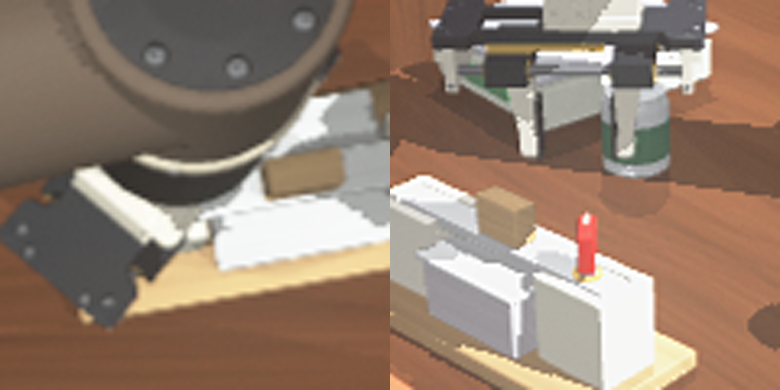

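In the right half the fingers (530 and 625) straddle the wing (586,245), seen edge-on. Descending and closing.

Call:
send_rows(
  steps=[
    {"dp": [-0.5,-0.5,25],"roll": -0.008,"jaw": 60},
    {"dp": [-0.5,-0.5,50],"roll": -0.008,"jaw": 60},
    {"dp": [-0.5,-0.5,67],"roll": -0.008,"jaw": 60},
    {"dp": [-0.5,-0.5,74],"roll": -0.008,"jaw": 60},
    {"dp": [-0.5,-0.5,74],"roll": -0.008,"jaw": 60},
  ],
)

```text
time_s: 13.2
tcp_pos: [0.575, -0.069, 0.1214]
eef_rot: [-180.0, 0.0, 49.4]
contact_force: [0.2, -0.9, 1.0]
gripper_width: 0.0525
gripper_force: 0.0
```

Call:
send_rows(
  steps=[
    {"dp": [0,0,0],"roll": 0,"jaw": 5},
    {"dp": [0,0,0],"roll": 0,"jaw": 5},
    {"dp": [0,0,0],"roll": 0,"jaw": 5},
    {"dp": [0,0,0],"roll": 0,"jaw": 5},
    {"dp": [0,0,0],"roll": 0,"jaw": 5},
  ],
  newtons=15,
)

```text
time_s: 13.82
tcp_pos: [0.5748, -0.0686, 0.1217]
eef_rot: [-180.0, -0.0, 49.4]
contact_force: [-1.0, 1.6, 2.4]
gripper_width: 0.0142
gripper_force: 14.7
```

Call:
send_rows(
  steps=[
    {"dp": [0,0,0],"roll": 0,"jaw": 5},
    {"dp": [0,0,0],"roll": 0,"jaw": 5},
    {"dp": [0,0,0],"roll": 0,"jaw": 5},
  ],
)

```text
time_s: 14.2
tcp_pos: [0.5749, -0.0686, 0.1216]
eef_rot: [-180.0, -0.0, 49.4]
contact_force: [-2.8, 2.5, 4.3]
gripper_width: 0.0138
gripper_force: 14.7
```

```bash
python3 -c "
from h import *
st()"
```

```text
14.2 [ 0.5749 -0.0686  0.1216] [-1.800e+02 -1.000e-02  4.941e+01] [ 12.5  16.4 -19.3  -0.  -54.4 126.9] F [-2.8  2.5  4.3] M [1.12 0.84 0.07] grip 0.0138 14.7
```

Call:
send_rows(
  steps=[
    {"dp": [0,0,0],"roll": 0.1,"jaw": 5},
    {"dp": [0,0,0],"roll": 0.25,"jaw": 5},
    {"dp": [0,0,0],"roll": 0.4,"jaw": 5},
    {"dp": [0,0,0],"roll": 0.55,"jaw": 5},
    {"dp": [0,0,0],"roll": 0.7,"jaw": 5},
  ],
)

```text
time_s: 14.82
tcp_pos: [0.5751, -0.069, 0.1217]
eef_rot: [180.0, -0.0, 9.0]
contact_force: [-0.9, 1.3, 3.1]
gripper_width: 0.0139
gripper_force: 14.7
```

Call:
send_rows(
  steps=[
    {"dp": [0,0,0],"roll": 0.15,"jaw": 5},
    {"dp": [0,0,0],"roll": 0.3,"jaw": 5},
    {"dp": [0,0,0],"roll": 0.45,"jaw": 5},
    {"dp": [0,0,0],"roll": 0.6,"jaw": 5},
    {"dp": [0,0,0],"roll": 0.75,"jaw": 5},
  ],
)

```text
time_s: 15.45
tcp_pos: [0.575, -0.0695, 0.1216]
eef_rot: [180.0, -0.0, -34.0]
contact_force: [-0.8, -1.5, 3.2]
gripper_width: 0.0138
gripper_force: 14.7
```

Call:
send_rows(
  steps=[
    {"dp": [0,0,0],"roll": 0.15,"jaw": 5},
    {"dp": [0,0,0],"roll": 0.3,"jaw": 5},
    {"dp": [0,0,0],"roll": 0.42,"jaw": 5},
    {"dp": [0,0,0],"roll": 0.52,"jaw": 5},
    {"dp": [0,0,0],"roll": 0.6,"jaw": 5},
  ],
)

```text
time_s: 16.08
tcp_pos: [0.5747, -0.0697, 0.1217]
eef_rot: [180.0, -0.1, -68.2]
contact_force: [-1.3, -2.6, 3.2]
gripper_width: 0.014
gripper_force: 14.7
```

```bash
python3 -c "
from h import *
st()"
```

```text
16.07 [ 0.5747 -0.0697  0.1217] [ 1.7995e+02 -6.0000e-02 -6.8220e+01] [ 12.5  16.4 -19.3   0.1 -54.4   9.3] F [-1.3 -2.6  3.2] M [-0.81  0.71  0.13] grip 0.014 14.7
```

Call:
send_rows(
  steps=[
    {"dp": [0,0,0],"roll": 0.07,"jaw": 5},
    {"dp": [0,0,0],"roll": 0.13,"jaw": 5},
    {"dp": [0,0,0],"roll": 0.18,"jaw": 5},
    {"dp": [0,0,0],"roll": 0.18,"jaw": 5},
  ],
)

```text
time_s: 16.58
tcp_pos: [0.5746, -0.0696, 0.1217]
eef_rot: [180.0, -0.1, -78.4]
contact_force: [-1.9, -3.4, 4.5]
gripper_width: 0.0138
gripper_force: 14.8
```

```bash
python3 -c "
from h import *
st()"
```

```text
16.57 [ 0.5746 -0.0696  0.1217] [ 1.7996e+02 -5.0000e-02 -7.8350e+01] [ 12.5  16.4 -19.3   0.1 -54.4  -0.9] F [-1.9 -3.4  4.5] M [-1.26  0.9   0.07] grip 0.0138 14.8
```

Call:
send_rows(
  steps=[
    {"dp": [0,0,0],"roll": 0.03,"jaw": 5},
    {"dp": [0,0,0],"roll": 0.05,"jaw": 5},
    {"dp": [0,0,0],"roll": 0.05,"jaw": 5},
  ],
)

```text
time_s: 16.95
tcp_pos: [0.5751, -0.0689, 0.1216]
eef_rot: [-180.0, -0.0, -81.2]
contact_force: [-1.1, -4.6, 5.1]
gripper_width: 0.0138
gripper_force: 14.8
```

```bash
python3 -c "
from h import *
st()"
```

```text
16.95 [ 0.5751 -0.0689  0.1216] [-1.7998e+02 -2.0000e-02 -8.1240e+01] [ 12.5  16.4 -19.3   0.  -54.4  -3.8] F [-1.1 -4.6  5.1] M [-1.58  0.56  0.05] grip 0.0138 14.8
```

Call:
send_rows(
  steps=[
    {"dp": [0,0,0],"roll": 0.02,"jaw": 5},
    {"dp": [0,0,0],"roll": 0.03,"jaw": 5},
    {"dp": [0,0,0],"roll": 0.03,"jaw": 5},
  ],
)

```text
time_s: 17.32
tcp_pos: [0.5751, -0.0687, 0.1216]
eef_rot: [-180.0, -0.0, -82.9]
contact_force: [-0.2, -4.3, 4.5]
gripper_width: 0.0138
gripper_force: 14.8
```

```bash
python3 -c "
from h import *
st()"
```

```text
17.32 [ 0.5751 -0.0687  0.1216] [-1.7997e+02 -1.0000e-02 -8.2950e+01] [ 12.5  16.4 -19.3   0.  -54.4  -5.5] F [-0.2 -4.3  4.5] M [-1.59  0.33  0.03] grip 0.0138 14.8
```

Call:
send_rows(
  steps=[
    {"dp": [0,0,0],"roll": 0.02,"jaw": 5},
    {"dp": [0,0,0],"roll": 0.03,"jaw": 5},
    {"dp": [0,0,0],"roll": 0.03,"jaw": 5},
  ],
)

```text
time_s: 17.7
tcp_pos: [0.5751, -0.0687, 0.1216]
eef_rot: [-180.0, -0.0, -84.7]
contact_force: [-0.8, -2.7, 4.7]
gripper_width: 0.0144
gripper_force: 15.1
```

```bash
python3 -c "
from h import *
st()"
```

```text
17.7 [ 0.5751 -0.0687  0.1216] [-179.97   -0.    -84.66] [ 12.5  16.4 -19.3   0.  -54.3  -7.2] F [-0.8 -2.7  4.7] M [-1.31  0.13  0.32] grip 0.0144 15.1
```

Stop felt (moment rose to 0.32 N m). I'll push slightly more to be sure, then back off.

Call:
send_rows(
  steps=[
    {"dp": [0,0,0],"roll": 0.02,"jaw": 5},
    {"dp": [0,0,0],"roll": 0.02,"jaw": 5},
    {"dp": [0,0,0],"roll": 0.02,"jaw": 5},
  ],
)

```text
time_s: 18.08
tcp_pos: [0.5751, -0.0687, 0.1216]
eef_rot: [-180.0, 0.0, -85.8]
contact_force: [-0.1, -2.8, 5.3]
gripper_width: 0.0145
gripper_force: 15.5
```

```bash
python3 -c "
from h import *
st()"
```

```text
18.07 [ 0.5751 -0.0687  0.1216] [-179.98    0.    -85.81] [ 12.5  16.4 -19.3   0.  -54.4  -8.3] F [-0.1 -2.8  5.3] M [-1.18 -0.18  0.33] grip 0.0145 15.5
```

Call:
send_rows(
  steps=[
    {"dp": [0,0,0],"roll": -0.1,"jaw": 5},
    {"dp": [0,0,0],"roll": -0.25,"jaw": 5},
    {"dp": [0,0,0],"roll": -0.4,"jaw": 5},
    {"dp": [0,0,0],"roll": -0.55,"jaw": 5},
    {"dp": [0,0,0],"roll": -0.7,"jaw": 5},
  ],
)

```text
time_s: 18.7
tcp_pos: [0.5753, -0.0685, 0.1216]
eef_rot: [-179.9, -0.0, -45.5]
contact_force: [2.7, -2.3, 4.6]
gripper_width: 0.0138
gripper_force: 15.0
```

Call:
send_rows(
  steps=[
    {"dp": [0,0,0],"roll": -0.15,"jaw": 5},
    {"dp": [0,0,0],"roll": -0.3,"jaw": 5},
    {"dp": [0,0,0],"roll": -0.45,"jaw": 5},
    {"dp": [0,0,0],"roll": -0.6,"jaw": 5},
    {"dp": [0,0,0],"roll": -0.7,"jaw": 5},
  ],
)

```text
time_s: 19.32
tcp_pos: [0.5755, -0.0682, 0.1216]
eef_rot: [-179.9, -0.1, -5.4]
contact_force: [2.5, -0.5, 4.3]
gripper_width: 0.0141
gripper_force: 15.0
```

```bash
python3 -c "
from h import *
st();print(to([.5741,-.0689,.1205],7))"
```

```text
19.32 [ 0.5755 -0.0682  0.1216] [-1.7994e+02 -7.0000e-02 -5.4000e+00] [ 12.5  16.4 -19.2  -0.  -54.3  72.1] F [ 2.5 -0.5  4.3] M [-0.46 -0.43 -0.01] grip 0.0141 15.0
([-1.3, 0.8, 1.1], -0.216)
```

Call:
send_rows(
  steps=[
    {"dp": [0,0,0],"roll": -0.12,"jaw": 5},
    {"dp": [0,0,0],"roll": -0.2,"jaw": 5},
    {"dp": [0,0,0],"roll": -0.235,"jaw": 5},
    {"dp": [0,0,0],"roll": -0.235,"jaw": 5},
    {"dp": [0,0,0],"roll": -0.235,"jaw": 5},
  ],
)

```text
time_s: 19.95
tcp_pos: [0.5754, -0.0682, 0.1216]
eef_rot: [-180.0, -0.1, 7.8]
contact_force: [2.9, 3.0, 4.8]
gripper_width: 0.0136
gripper_force: 14.9
```

Call:
send_rows(
  steps=[
    {"dp": [0,0,0],"roll": 0,"jaw": 5},
    {"dp": [0,0,0],"roll": 0,"jaw": 5},
    {"dp": [0,0,0],"roll": 0,"jaw": 5},
  ],
)

```text
time_s: 20.32
tcp_pos: [0.5753, -0.0683, 0.1217]
eef_rot: [-180.0, -0.1, 7.9]
contact_force: [3.2, 4.9, 4.8]
gripper_width: 0.0139
gripper_force: 14.9
```

Run:
```python
from h import *
from plant import r
st()
c=r.capture("scene")
im=c["image"];F=6;x0,y0=160,125
big=cv2.resize(im[y0:y0+100,x0:x0+125],None,fx=F,fy=F,interpolation=cv2.INTER_CUBIC)
p=[.5889,-.1627,.085];y=np.radians(98.97);k,s=np.cos(y),np.sin(y)
L=np.array([[.125,-.015,.01],[.125,.015,.01],[-.125,.015,.01],[-.125,-.015,.01]])
P=np.c_[p[0]+k*L[:,0]-s*L[:,1],p[1]+s*L[:,0]+k*L[:,1],p[2]+L[:,2]]
cv2.polylines(big,[((proj(c,P)-[x0,y0]+.5)*F-.5).round().astype(int)],True,(0,0,255),1)
cv2.imwrite("pics/s7.png",big)
```

```text
20.32 [ 0.5753 -0.0683  0.1217] [-1.7997e+02 -6.0000e-02  7.8600e+00] [ 12.5  16.4 -19.2  -0.  -54.3  85.3] F [3.2 4.9 4.8] M [ 1.57 -1.03 -0.  ] grip 0.0139 14.9
```

View pics/s7.png

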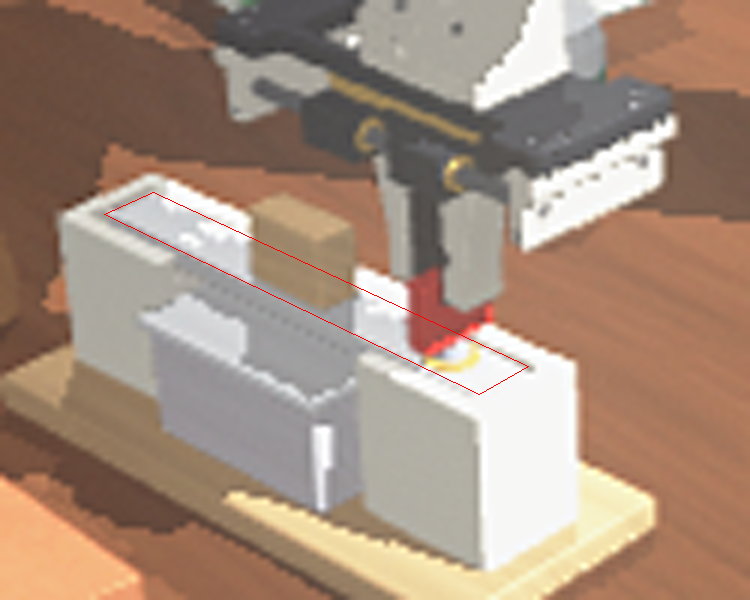

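The bar is still in its pockets (outline matches). The wing stands crosswise at (450,315), held between the fingers with 15 N. Handing in.

```bash
python3 -c "
from plant import r
print(r.close_job())"
```

```text
the job is handed in; nothing more can be done
None
```

The job is handed in, with no verdict returned: the bar lies flat in both pockets, the thumbscrew was turned to its stop (felt as a torque rise) and backed off about 90°, its wing is still held at about 15 N, and I moved nothing else on the table.

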